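# Hang the lanterns on their matching rails

## Robot

A 6-joint arm with a two-finger parallel gripper is mounted at the origin on the work surface. World frame = base frame: x ahead of the robot, y to its left, z up, the work surface at z = 0. Lengths are in m, angles in rad, forces in N, time in s.
With the tool pointing down it reaches from about 0.375 to 0.9 m from the base axis. Payload 3.1 kg.
Tool frame: the origin (TCP) lies midway between the tips of the shut fingers; the grasp point (between the pads) lies 19 mm behind it; x points along the fingers, z is the direction in which the jaws open and shut, and the axes are right-handed (so a half turn about x gives the same grasp; the last joint's range is limited). The gripper opens to 85 mm and grips with 20 to 120 N. Pads are 22 mm wide; open, the fingers measure 114 mm over their backs; the gripper's body (76 mm by 85 mm) begins 54 mm behind the grasp point. The pads swing forward as they close: fully open they stand 13 mm farther back than shut.
Start: joints at [1.145, 0.527, 1.433, -0, 1.181, -0.178], TCP at [0.153, 0.606, 0.231] pointing down, gripper open.
Joint ranges: [-3.08, 3.08], [-0.75, 2.2], [0.22, 2.44], [-1.43, 4.57], [0, 2.65], [-2.85, 2.85]. Speed limits (rad/s): [2.79, 2.79, 3.14, 3.14, 3.14, 3.14].

## Interface

Orientations are given as a unit quaternion [x, y, z, w].
In Python, from station import status, snapshot, camera_params, ticket gives the robot as it stands.
- The arm moves only by the tool arm_command, never from a script. Its argument "series" is a list that holds one entry, the list of rows, each a list of 4 numbers: the shift along the tool's x, y, z in mm, then the turn about the tool's x in rad. A call has 1 to 10 rows; each row shifts and turns the commanded pose from where the row before left it, along the tool's axes as they then stand; what a row does not reach is not made up. A row lasts 1/10 s, in which the tool goes at most 50 mm and 8.59 degrees, less where a joint would pass 70% of its speed; a pose out of reach is approached as far as the arm can. A call is refused whole if a number of a shift passes 50 or a number of a turn 0.15, either way. A call with a gripper value outside its range is refused whole. "jaw" is the opening in per cent of the stroke, from 0 (shut) to 100 (fully open), set as the call begins (left out, the last holds). The fingers move at their own pace and stop on an object; "force" is the grip in N (left out, the last holds). Time passes only in rows, so rows that do not move let the fingers close. It gives the time, the measured TCP pose, the force and the opening at its end, in the units of the state.
- status.sense(): the state, without advancing time (a new reading comes with each control period).
- snapshot(name): name is "scene" or "top"; returns the picture (480x640x3 uint8, red, green, blue); there is no depth.
- camera_params(name): a dict with "fovy" (degrees; the focal length in pixels is half the picture's height over the tangent of half this angle, whatever the lens; pixels are square), "cx", "cy" (the principal point, pixels), "extrinsics" (4x4, takes a point from camera to world coordinates). Camera axes: x right, y down, z forward; pixel columns grow to the right and rows downward; lengths in m; the calibration is good to about 2 mm. A picture is of the moment at which its call begins. camera_params takes no time and is no camera call.
- ticket.sign_off(): hands the job in, once; it reports no verdict.
The state is a dict: "t": time; "q": joint angles; "qd": joint speeds; "tau": joint torques, N m; "tcp_pos": TCP position; "tool_rot": TCP orientation; "force": force on the tool from outside, world axes, zero at the start; "ft_torque": the same for the moment, N m; "finger_gap": opening from 0.0 (shut) to 1.0 (fully open).
Only numpy, scipy, OpenCV 4.12 (cv2) and the standard library are available. Lean on these libraries where they do the work, as an engineer would, in place of code of your own. Each camera call takes 0.05 s, during which the arm holds its last target. There are 200 camera calls.

## Task

The lanterns hang on the wrong stands. First take the pink lantern off the mint stand, lifting its loop over the rail's end stop, and hang it on the empty pink stand; then move the mint lantern from the plain brown wooden stand onto the mint stand in the same way, so that both hang freely by their loops behind the end stops. The plastic is thin, so grip lightly (no more than about 50 N), do not force or drop the lanterns on the rails, keep them upright and leave the other things where they are.

Things in the scene. Friction and masses are not known exactly. Their poses are not given: they have to be found in the camera images.
- pink_lantern: pink plastic lantern hanging by its loop on the mint stand's rail at the start. Origin at the centre of its underside, z up. About 160 g, 212 mm high in all; the round body is 84 mm across at most and 102 mm high, the loop and tab stand on top. Thin plastic: a grip much over 50 N cracks it; it must not be dropped, or knocked on a stand with over 80 N
- mint_lantern: mint-green plastic lantern, same shape, sizes, mass and limits as the pink one, at the start hanging on the plain brown wooden stand's rail; origin at the centre of its underside, z up
- pink_loop (a point): middle of the underside of the top bar of the pink lantern's closed rectangular loop, 162 mm above its origin; it lies on the rail's top when hanging. The loop stands in the lantern's y-z plane, the rail passes through it along x. Inside 34 mm wide (y), 54 mm high (108 to 162 mm above the origin); bars 12 mm deep along x, sides 6 mm, flat top bar 8 mm thick
- mint_loop (a point): the same point of the mint lantern's loop, same sizes
- pink_tab (a point): grip point in the pink lantern's upright tab, on its axis, 194 mm above its origin (32 mm above the loop point); axes as the lantern's. The tab is 24 mm (x) by 14 mm (y), stands on the loop's top bar from 170 to 212 mm above the origin, and is pinched from above along y
- mint_tab (a point): the same point of the mint lantern's tab, same sizes
- pink_stand: display stand painted pink, empty at the start; fixed. Origin at the centre of the underside of its base (150 x 90 x 12 mm), z up; own -x points to the rail's free end, on the robot's side. The rail runs along x at y = 0, top 222 mm up, from a post behind (30 mm wide, front face at x = +55 mm, not above the rail) to x = -70 mm
- mint_stand: display stand painted mint green, same shape and frame as the pink stand, fixed; the pink lantern hangs on it at the start
- plain_stand: display stand of bare dark brown wood, same shape and frame as the pink stand, fixed; the mint lantern hangs on it at the start
- pink_rail (a point): on the pink stand's rail top, mid-length: stand x = -18 mm, 222 mm up; axes as the stand's. The rail is 12 mm wide, 10 mm thick. Its end stop, a peg with an 18 mm ball at stand x = -68 mm (front at -77 mm), rises 22 mm above the rail top: a loop passes it only when raised 22 to 44 mm above its hanging height, best 33 mm
- mint_rail (a point): the same point of the mint stand's rail, same sizes
- plain_rail (a point): the same point of the plain stand's rail, same sizes
- tea_caddy: blue ceramic lidded tea caddy, 100 mm across, 140 mm high, a loose bystander to leave alone; origin at the centre of its underside
- spoon_rest: steel spoon rest, round dish 90 mm across, 12 mm high, with a 60 mm flat handle, a loose bystander to leave alone; origin at the centre of its underside
- tea_cup: white tea cup, 72 mm across, 55 mm high, a loose bystander to leave alone; origin at the centre of its underside
- polish_tin: red polish tin, 72 mm across, 26 mm high, a loose bystander to leave alone; origin at the centre of its underside
- shoe_brush: shoe brush, 160 x 50 mm, 42 mm high, bristles down, a loose bystander to leave alone; origin at the centre of its underside
Not all that is in view belongs to the job. Leave any purple or red look-alike of the mint_lantern alone. What is shaped like the pink_lantern but purple is not meant.

How it is judged:
On the way, in this order (a step that is already met when the one before it is completed fails the run):
1. the pink lantern is off the mint stand's rail, out past its end stop (x of pink_loop in the frame of mint_stand below -0.085 m and z of pink_loop in the frame of mint_stand above 0.1 m and contact force between pink_lantern and mint_stand below 0.1 N), for 0.05 s.
2. the pink lantern hangs released on the pink stand's rail (x of pink_loop in the frame of pink_stand between -0.06 and 0.056 m and y of pink_loop in the frame of pink_stand between -0.018 and 0.018 m and z of pink_loop in the frame of pink_stand between 0.216 and 0.228 m and angle between pink_lantern's own z axis and vertical below 0.2 rad and contact force between the fingers and pink_lantern below 0.1 N and linear speed of pink_lantern below 0.05 m/s), for 0.2 s.
3. the mint lantern is off the plain stand's rail, out past its end stop (x of mint_loop in the frame of plain_stand below -0.085 m and z of mint_loop in the frame of plain_stand above 0.1 m and contact force between mint_lantern and plain_stand below 0.1 N), for 0.05 s.
4. the mint lantern hangs released on the mint stand's rail (x of mint_loop in the frame of mint_stand between -0.06 and 0.056 m and y of mint_loop in the frame of mint_stand between -0.018 and 0.018 m and z of mint_loop in the frame of mint_stand between 0.216 and 0.228 m and angle between mint_lantern's own z axis and vertical below 0.2 rad and contact force between the fingers and mint_lantern below 0.1 N and linear speed of mint_lantern below 0.05 m/s), for 0.2 s.
At the end, for the whole second after the job is handed in: Each lantern hangs by its loop on the rail of the stand of its own colour, between post and end stop: loop within 6 mm of the rail top's height and 18 mm of its middle line, 8 mm or more behind the stop's middle; tilt under 0.2 rad, at rest (under 0.05 m/s), released (all of step 2 and all of step 4); the robot touches nothing.
It fails at once if a lantern is squeezed too hard (over 120 N in all, both fingers together) (contact force between the fingers and pink_lantern above 120 N or contact force between the fingers and mint_lantern above 120 N).
It fails at once if a lantern is tipped more than about 45 degrees (angle between any of pink_lantern, mint_lantern's own z axis and vertical above 0.8 rad).
It fails at once if a lantern presses on a stand with more than 80 N (contact force between any of pink_lantern, mint_lantern and pink_stand above 80 N or contact force between any of pink_lantern, mint_lantern and mint_stand above 80 N or contact force between any of pink_lantern, mint_lantern and plain_stand above 80 N).
It fails at once if a lantern is dropped (falls faster than 0.5 m/s out of the fingers, about 13 mm) ((linear speed of pink_lantern above 0.5 m/s and contact force between the fingers and pink_lantern below 0.1 N) or (linear speed of mint_lantern above 0.5 m/s and contact force between the fingers and mint_lantern below 0.1 N)).
It fails at once if a loose bystander is moved by more than 20 mm (distance of any of tea_caddy, spoon_rest, tea_cup, polish_tin, shoe_brush from where it was at the start of the episode above 0.02 m).
It also fails if it takes over 67 s, if anything falls off the work surface, if the arm or the gripper's body presses on something with over 40 N, if the wrist force passes 120 N, or if a joint passes its speed limit or range.

## Working session

There is one attempt and no reset: what is moved stays moved. The work goes in short steps, Python scripts to look and compute and a tool call to move; the robot and the scene stay as the last step left them, time stands still between calls to the robot, and variables do not carry over. Pictures are saved under pics/ and viewed, about 8 in all and at most 12, crops included, and the job is handed in when it is done.

Besides the shell and the picture viewer there is one more tool, called after "Request:" as name(argument=value, ...), one argument or row to a line, values as JSON. arm_command: Moves the arm, as the interface text tells. Its arguments: {"type":"object","properties":{"series":{"type":"array"},"jaw":{"type":"number"},"force":{"type":"number"}},"required":["series"]}

```bash
ls; mkdir -p pics
python3 - <<'E'
from station import status, snapshot, camera_params
import cv2, numpy as np
np.set_printoptions(precision=4,suppress=True)
s=status.sense(); print(s['t'],s['tcp_pos'],s['tool_rot'],s['finger_gap'])
for n in("scene","top"):
    im=snapshot(n); cv2.imwrite(f'pics/{n}0.png',im[:,:,::-1]); p=camera_params(n); print(n,p)
E
```

```text
pics
0.0 [0.1523 0.6054 0.2303] [-0.435   0.5584  0.4343  0.557 ] 0.9995771899193093
scene {'fovy': 52.91225256367862, 'cx': 317.8288602200324, 'cy': 241.17492447326623, 'extrinsics': array([[ 0.6998,  0.3775, -0.6064,  1.2779],
       [ 0.7142, -0.3814,  0.5869, -0.746 ],
       [-0.0097, -0.8438, -0.5366,  0.8708],
       [ 0.    ,  0.    ,  0.    ,  1.    ]])}
top {'fovy': 51.1757379521142, 'cx': 327.5704227877974, 'cy': 243.9938900239444, 'extrinsics': array([[-0.0062, -0.998 ,  0.063 ,  0.413 ],
       [-0.9995,  0.008 ,  0.0295,  0.023 ],
       [-0.0299, -0.0628, -0.9976,  1.3289],
       [ 0.    ,  0.    ,  0.    ,  1.    ]])}
```

View pics/scene0.png

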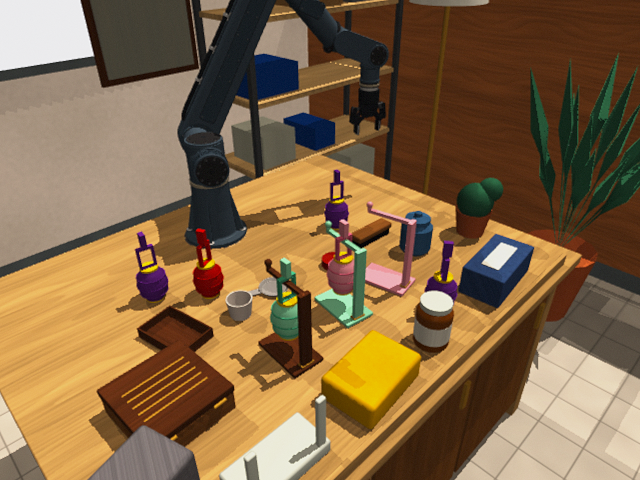

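View pics/top0.png

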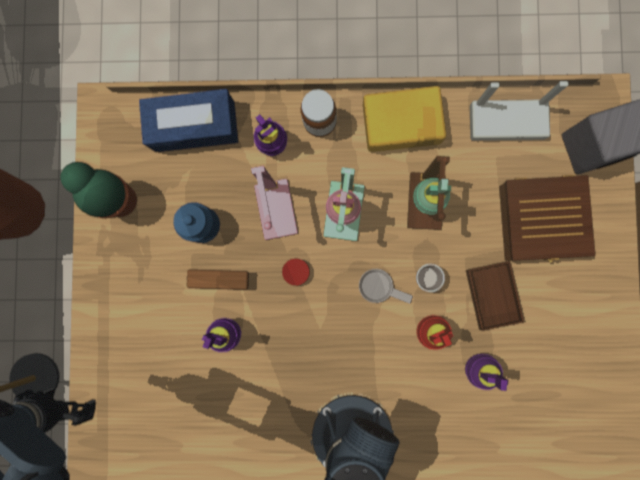

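The scene view shows the pink lantern at (343,270) on the mint stand, the mint lantern at (288,315) on the brown stand, and the empty pink stand at (395,270). The look-alikes are purple at (337,210), (152,280) and (442,285), and red at (208,275). In the top view the stands are at (275,205) pink, (345,205) mint and (428,200) brown. By the description, the targets are the lanterns at top (343,207) pink and (430,195) mint. Next is one close crop to check this.

Run:
```python
import cv2, numpy as np
a=cv2.imread('pics/top0.png')[145:250,240:460]; b=cv2.imread('pics/scene0.png')[195:380,250:430]
a=cv2.resize(a,(770,368),interpolation=cv2.INTER_CUBIC)  #3.5
cv2.imwrite('pics/c1.png',a)
b=cv2.resize(b,None,fx=3.2,fy=3.2,interpolation=cv2.INTER_CUBIC)
cv2.imwrite('pics/c2.png',b)
```

```text
(no output)
```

View pics/c1.png

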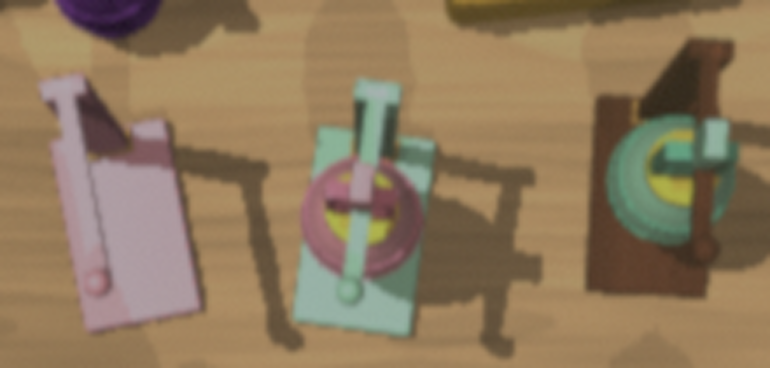

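View pics/c2.png

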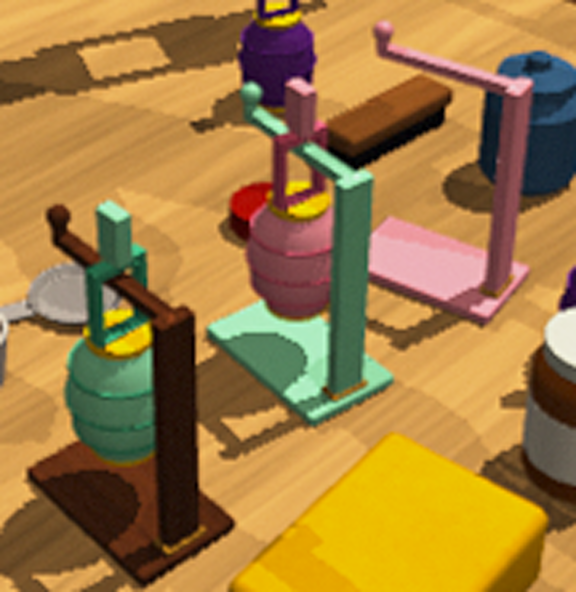

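The crop confirms the choice. The pink lantern with its pink tab hangs on the mint-green stand, the mint lantern hangs on the dark brown stand, and the pink stand is empty. The end balls are clear in both crops. Now casting rays.

```bash
cat > h.py <<'E'
import numpy as np
from station import status, snapshot, camera_params
from scipy.spatial.transform import Rotation as R
np.set_printoptions(precision=4,suppress=True)
def ray(n,u,v):
    p=camera_params(n); f=240/np.tan(np.radians(p['fovy'])/2); E=np.array(p['extrinsics'])
    d=E[:3,:3]@[(u-p['cx'])/f,(v-p['cy'])/f,1]; return E[:3,3],d/np.linalg.norm(d)
def plane(n,u,v,z):
    o,d=ray(n,u,v); return o+d*(z-o[2])/d[2]
def tri(uv1,uv2):
    a,d=ray('top',*uv1); b,e=ray('scene',*uv2)
    s,t=np.linalg.lstsq(np.c_[d,-e],b-a,rcond=None)[0]
    P,Q=a+s*d,b+t*e; return (P+Q)/2,np.linalg.norm(P-Q)
def pix(n,P):
    p=camera_params(n); f=240/np.tan(np.radians(p['fovy'])/2); E=np.linalg.inv(p['extrinsics'])
    c=E[:3,:3]@P+E[:3,3]; return f*c[0]/c[2]+p['cx'],f*c[1]/c[2]+p['cy']
E
python3 - <<'E'
from h import *
T=lambda x,y:(240+x/3.5,145+y/3.5); S=lambda x,y:(250+x/3.2,195+y/3.2)
for n,a,b in[('pinkball',(97,282),(384,33)),('mintball',(349,290),(251,97)),('brownball',(705,249),(59,217)),('pinktabtop',(363,182),(301,88)),('minttabtop',(715,138),(114,210))]:
    print(n,*tri(T(*a),S(*b)))
def yaw(a,b,z):
    P=plane('top',*T(*a),z);Q=plane('top',*T(*b),z);d=P-Q; return np.arctan2(d[1],d[0]),P,Q
for n,a,b in[('pink',(68,100),(93,262)),('mint',(377,100),(351,275)),('brown',(708,80),(705,240))]: print(n,*yaw(a,b,.222))
for n,a,b in[('pinkR',(168,135),(202,310)),('mintL',(318,127),(294,320)),('mintR',(437,142),(411,336)),('brownL',(598,96),(588,290))]: print(n,*yaw(a,b,.012))
for n,a,b in[('pinkF',(88,331),(202,310)),('mintF',(294,320),(411,336)),('brownF',(588,292),(706,297))]:
    y,P,Q=yaw(a,b,.012); print(n,y-np.pi/2,(P+Q)/2,np.linalg.norm(P-Q))
E
```

```text
pinkball [0.5244 0.1877 0.2304] 0.0003442862867616049
mintball [0.5179 0.0286 0.2297] 0.00026564838283553953
brownball [ 0.5416 -0.1935  0.2324] 0.001069819989937035
pinktabtop [0.5805 0.0196 0.2675] 0.000892426118075593
minttabtop [ 0.6047 -0.1937  0.2695] 0.0008077942356404189
pink 0.1542122357375939 [0.6424 0.2076 0.222 ] [0.5379 0.1914 0.222 ]
mint -0.1545884120306777 [0.64   0.0098 0.222 ] [0.5281 0.0272 0.222 ]
brown -0.03887677319838812 [ 0.6502 -0.2001  0.222 ] [ 0.5482 -0.1961  0.222 ]
pinkR 0.1890436919884745 [0.6581 0.1662 0.012 ] [0.5244 0.1407 0.012 ]
mintL -0.12920723644134607 [0.6629 0.0522 0.012 ] [0.5162 0.0712 0.012 ]
mintR -0.14262524877511973 [ 0.6503 -0.0378  0.012 ] [ 0.5034 -0.0167  0.012 ]
brownL -0.06726726516169358 [ 0.684  -0.1596  0.012 ] [ 0.5369 -0.1497  0.012 ]
pinkF 0.17387911743769635 [0.5168 0.1839 0.012 ] 0.08770973400452449
mintF -0.14467230036733914 [0.5098 0.0273 0.012 ] 0.08883698990917269
brownF -0.05170369711755951 [ 0.5332 -0.1936  0.012 ] 0.08802206629236757
```

```bash
cat >> h.py <<'E'
G=dict(pink=(np.array([.524,.1866]),.172),mint=(np.array([.5174,.0276]),-.143),plain=(np.array([.541,-.1937]),-.053)) # ball xy, yaw
def spt(st,x,y=0):  # stand x,y -> world xy
    b,a=G[st]; return b+(x+.068)*np.array([np.cos(a),np.sin(a)])+y*np.array([-np.sin(a),np.cos(a)])
def go(xy,z,yaw):   # print shift in tool axes (mm) and turn about tool x
    s=status.sense(); M=R.from_quat(s['tool_rot']).as_matrix()
    d=np.array([*xy,z])-s['tcp_pos']; zz=M[:,2]; ty=np.arctan2(zz[1],zz[0])-np.pi/2
    turn=-((yaw-ty+np.pi/2)%np.pi-np.pi/2)
    print('t',s['t'],'tcp',s['tcp_pos'],'toolyaw',ty,'q',np.array(s['q']),'gap',s['finger_gap'],'F',np.array(s['force']))
    print('shift tool mm',M.T@d*1000,'turn',turn)
E
python3 - <<'E'
from h import *
s=status.sense(); print(R.from_quat(s['tool_rot']).as_matrix())
print(spt('mint',-.004),spt('pink',-.018),spt('plain',-.004))
go((.5805,.0196),.33,-.143)
E
```

```text
[[-0.0008 -0.9697  0.2443]
 [-0.0018  0.2443  0.9697]
 [-1.      0.0004 -0.0019]]
[0.5807 0.0185] [0.5733 0.1952] [ 0.6049 -0.1971]
t 0.1 tcp [0.1524 0.6055 0.2304] toolyaw -0.24680187129759656 q [ 1.1455  0.5284  1.4338  0.      1.1814 -0.1785] gap 0.9990945819981993 F [-0.2969  0.0559  0.9543]
shift tool mm [ -98.8956 -558.2351 -463.7335] turn -0.10380187129759655
```

Request:
arm_command(
  series=[
    [[-40,0,0,0],[-40,-10,-8,0],[-19,-28,-23,0],[0,-31,-26,0],[0,-31,-26,0],[0,-31,-26,0],[0,-31,-26,0],[0,-31,-26,0],[0,-31,-26,0],[0,-31,-26,0]],
  ],
  jaw=70,
  force=30,
)

```text
t: 1.1
tcp_pos: [0.3483, 0.3356, 0.33]
tool_rot: [-0.435, 0.558, 0.435, 0.557]
force: [0.7, 0.8, 0.8]
finger_gap: 0.701
```

Request:
arm_command(
  series=[
    [[0,-31,-26,0],[0,-31,-26,0],[0,-31,-26,0],[0,-31,-26,0],[0,-31,-26,0],[0,-31,-26,0],[0,-31,-26,0],[0,-31,-26,0],[0,-20,-15,0],[0,-5,0,-0.104]],
  ],
)

```text
t: 2.1
tcp_pos: [0.5598, 0.0512, 0.3296]
tool_rot: [-0.463, 0.535, 0.462, 0.534]
force: [-0.3, 0.5, -0.2]
finger_gap: 0.7
```

Run:
```python
from h import *
import cv2
go((.5805,.0196),.30,-.143)
im=snapshot('top'); im2=snapshot('scene')
cv2.imwrite('pics/t1.png',im[:,:,::-1]);cv2.imwrite('pics/s1.png',im2[:,:,::-1])
b=cv2.resize(im2[150:380,230:440,::-1],None,fx=2.6,fy=2.6,interpolation=cv2.INTER_CUBIC)
cv2.imwrite('pics/c3.png',b)
print('exp tcp pix',pix('scene',status.sense()['tcp_pos']))
```

```text
t 2.1 tcp [0.5598 0.0512 0.3296] toolyaw -0.14415110094207728 q [-0.107   0.3411  1.4644 -0.001   1.3361 -1.5334] gap 0.7004316864855359 F [-0.2626  0.5259 -0.1542]
shift tool mm [ 29.5781 -25.0642 -28.2754] turn -0.0011511009420772655
exp tcp pix (np.float64(347.1537393453068), np.float64(192.90693472347212))
```

View pics/c3.png

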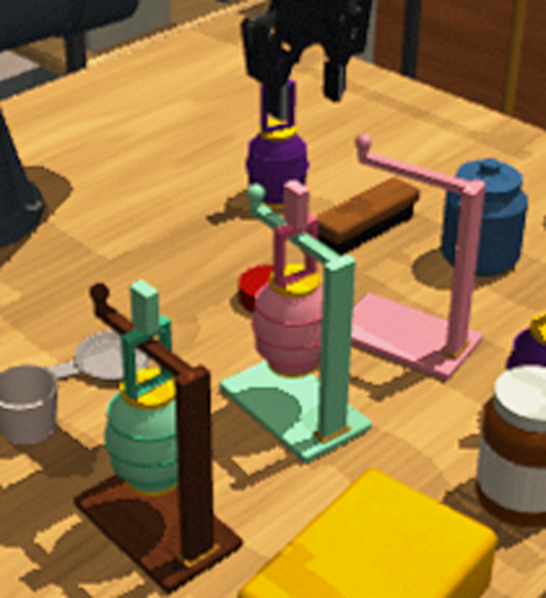

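Request:
arm_command(
  series=[
    [[0,-12,-14,0],[10,-13,-14,0],[20,0,0,0],[20,0,0,0],[16,0,0,0],[12,0,0,0],[8,0,0,0],[5,0,0,0],[0,0,0,0],[0,0,0,0]],
  ],
)

```text
t: 3.2
tcp_pos: [0.5794, 0.0229, 0.2398]
tool_rot: [-0.463, 0.534, 0.463, 0.535]
force: [-0.4, -0.6, 0.2]
finger_gap: 0.699
```

Run:
```python
from h import *
import cv2
go((.5805,.0196),.238,-.143)
im=snapshot('top'); im2=snapshot('scene')
a=cv2.resize(im[130:260,280:410,::-1],(400,400),interpolation=cv2.INTER_CUBIC)
b=cv2.resize(im2[160:290,290:420,::-1],(400,400),interpolation=cv2.INTER_CUBIC)
cv2.imwrite('pics/c4.png',np.hstack([a,b]))
```

```text
t 3.2 tcp [0.5794 0.0229 0.2398] toolyaw -0.1427638795396604 q [-0.1531  0.4561  1.5399 -0.0001  1.1442 -1.5811] gap 0.6988416240472283 F [-0.4451 -0.6398  0.2033]
shift tool mm [ 1.8492 -1.5694 -3.1257] turn 0.0002361204603396061
```

View pics/c4.png

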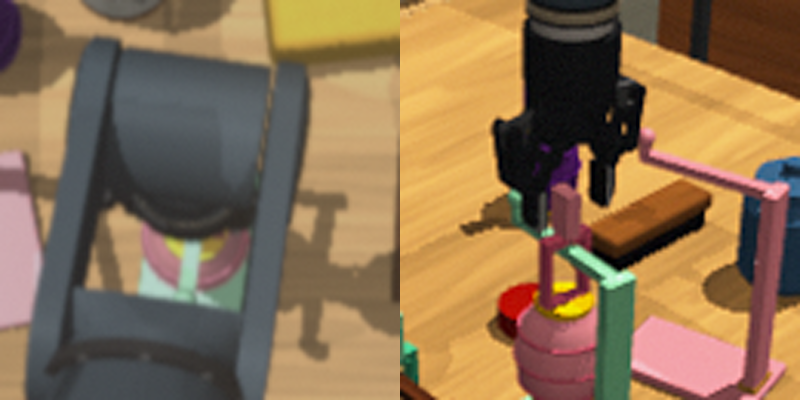

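Request:
arm_command(
  series=[
    [[2,-1.5,-3,0],[0,0,0,0],[0,0,0,0]],
  ],
)

```text
t: 3.6
tcp_pos: [0.58, 0.0197, 0.2374]
tool_rot: [-0.463, 0.534, 0.463, 0.535]
force: [0.3, 1.2, 0.0]
finger_gap: 0.699
```

Request:
arm_command(
  series=[
    [[0,0,0,0],[0,0,0,0],[0,0,0,0],[0,0,0,0],[0,0,0,0],[0,0,0,0],[0,0,0,0],[0,0,0,0]],
  ],
  jaw=0,
  force=35,
)

```text
t: 4.4
tcp_pos: [0.58, 0.0197, 0.2374]
tool_rot: [-0.463, 0.534, 0.463, 0.534]
force: [-0.3, -0.3, 0.3]
finger_gap: 0.161
```

Run:
```python
from h import *
go(spt('mint',-.004),.238,-.143)
```

```text
t 4.4 tcp [0.58   0.0197 0.2374] toolyaw -0.14278668541785544 q [-0.1584  0.4601  1.5406 -0.0002  1.1407 -1.5863] gap 0.16096571387424013 F [-0.2707 -0.293   0.3354]
shift tool mm [-0.6005 -0.894  -1.1198] turn 0.00021331458214457477
```

Request:
arm_command(
  series=[
    [[-4,0,0,0],[-8,0,0,0],[-9,0,0,0],[-8,0,0,0],[-4,0,0,0],[0,0,0,0],[0,0,0,0],[0,0,0,0]],
  ],
)

```text
t: 5.2
tcp_pos: [0.5796, 0.0199, 0.2699]
tool_rot: [-0.463, 0.535, 0.463, 0.534]
force: [0.1, 0.1, -2.5]
finger_gap: 0.158
```

Run:
```python
from h import *
import cv2
go(spt('mint',-.12),.2704,-.143)
im2=snapshot('scene')
b=cv2.resize(im2[170:330,270:430,::-1],(560,560),interpolation=cv2.INTER_CUBIC)
cv2.imwrite('pics/c5.png',b)
```

```text
t 5.2 tcp [0.5796 0.0199 0.2699] toolyaw -0.1428298329836286 q [-0.1583  0.4244  1.5023 -0.      1.2159 -1.5863] gap 0.15768708079078428 F [ 0.1419  0.1016 -2.498 ]
shift tool mm [ -0.3614 114.6694  -1.182 ] turn 0.00017016701637140308
```

View pics/c5.png

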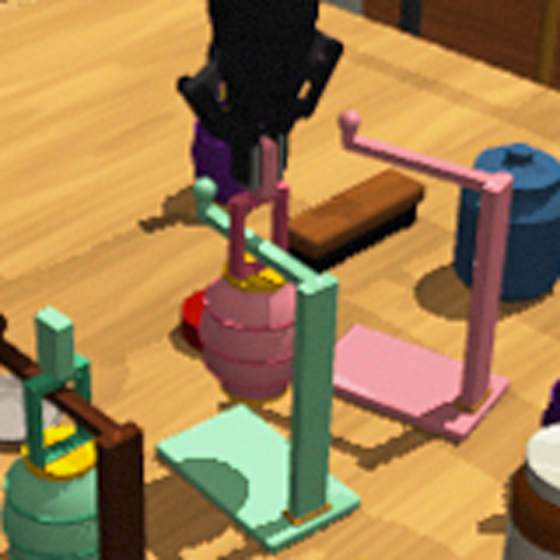

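The lantern is held level, with the rail running through the middle of the raised loop and the ball at (205,187). I'll pull it out.

Request:
arm_command(
  series=[
    [[0,6,0,0],[0,12,0,0],[0,16,-0.5,0],[0,16,-0.5,0],[0,16,0,0],[0,16,0,0],[0,16,0,0],[0,11,0,0],[0,6,0,0],[0,0,0,0]],
  ],
)

```text
t: 6.25
tcp_pos: [0.4651, 0.0354, 0.2704]
tool_rot: [-0.463, 0.534, 0.463, 0.534]
force: [1.4, -0.8, -1.6]
finger_gap: 0.159
```

Run:
```python
from h import *
go(spt('pink',-.12),.2704,.172)
print(spt('pink',-.12))
```

```text
t 6.25 tcp [0.4651 0.0354 0.2704] toolyaw -0.14268975296606357 q [-0.1643  0.2612  1.7662  0.      1.1144 -1.5924] gap 0.15897409258607953 F [ 1.3569 -0.7555 -1.6062]
shift tool mm [  0.0271  12.6452 141.9465] turn -0.3146897529660635
[0.4728 0.1777]
```

Request:
arm_command(
  series=[
    [[0,0.5,6,0],[0,1,12,0],[0,1.5,18,0],[0,2,20,0],[0,2,20,0],[0,2,20,0],[0,1.5,18,0],[0,1,14,0],[0,1,9,0],[0,0,5,0]],
  ],
)

```text
t: 7.25
tcp_pos: [0.4738, 0.1785, 0.2701]
tool_rot: [-0.463, 0.534, 0.463, 0.534]
force: [1.0, 0.1, -2.1]
finger_gap: 0.162
```

Request:
arm_command(
  series=[
    [[0,0,0,-0.03],[0,0,0,-0.05],[0,0,0,-0.06],[0,0,0,-0.06],[0,0,0,-0.06],[0,0,0,-0.035],[0,0,0,-0.02],[0,0,0,0],[0,0,0,0]],
  ],
)

```text
t: 8.15
tcp_pos: [0.4739, 0.1772, 0.2703]
tool_rot: [0.541, -0.455, -0.541, -0.455]
force: [0.1, -0.5, -1.1]
finger_gap: 0.161
```

Run:
```python
from h import *
import cv2
go(spt('pink',-.12),.2704,.172)
im=snapshot('top'); im2=snapshot('scene')
a=cv2.resize(im[140:270,220:350,::-1],(400,400),interpolation=cv2.INTER_CUBIC)
b=cv2.resize(im2[170:300,310:440,::-1],(400,400),interpolation=cv2.INTER_CUBIC)
cv2.imwrite('pics/c6.png',np.hstack([a,b]))
```

```text
t 8.15 tcp [0.4739 0.1772 0.2703] toolyaw 0.17155820982220704 q [ 0.1367  0.3182  1.6782 -0.0001  1.1452 -1.6056] gap 0.1605373880146763 F [ 0.0791 -0.4676 -1.0896]
shift tool mm [-0.0912  0.9854  0.6695] turn -0.000441790177792889
```

View pics/c6.png

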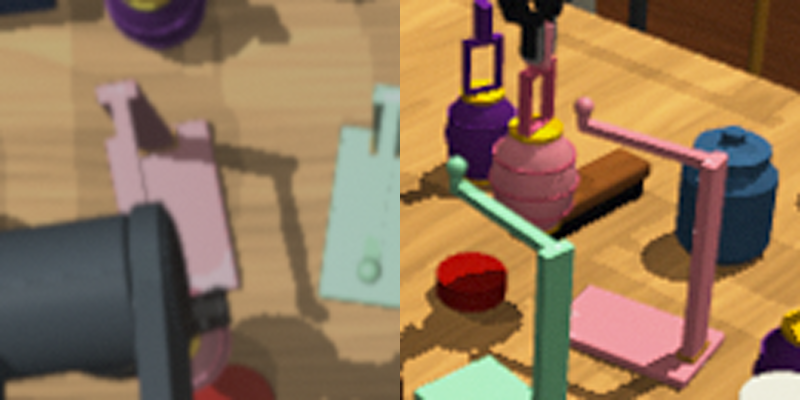

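Request:
arm_command(
  series=[
    [[0,-5,0.6,0],[0,-10,0,0],[0,-12,0,0],[0,-12,0,0],[0,-12,0,0],[0,-12,0,0],[0,-12,0,0],[0,-8,0,0],[0,0,0,0],[0,0,0,0]],
  ],
)

```text
t: 9.25
tcp_pos: [0.5551, 0.1923, 0.27]
tool_rot: [-0.541, 0.455, 0.541, 0.455]
force: [0.6, -0.5, -1.5]
finger_gap: 0.157
```

Run:
```python
from h import *
import cv2
go(spt('pink',-.018),.2704,.172)
im2=snapshot('scene')
b=cv2.resize(im2[170:300,310:440,::-1],(520,520),interpolation=cv2.INTER_CUBIC)
cv2.imwrite('pics/c7.png',b)
```

```text
t 9.25 tcp [0.5551 0.1923 0.27  ] toolyaw 0.17225763836123265 q [ 0.1434  0.4351  1.4832 -0.      1.2245 -1.5996] gap 0.1573553113532651 F [ 0.5678 -0.4843 -1.4813]
shift tool mm [ -0.3768 -18.3515  -0.2917] turn 0.0002576383612327149
```

View pics/c7.png

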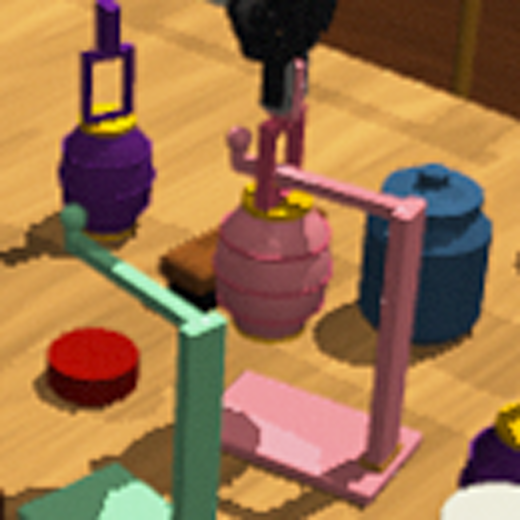

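The loop encloses the rail just behind the ball at (240,145). I'll go on 18 mm and lower slowly.

Request:
arm_command(
  series=[
    [[0,-6,0,0],[0,-8,0,0],[0,-4,0,0],[4,0,0,0],[7,0,0,0],[7,0,0,0],[6,0,0,0],[4,0,0,0],[2,0,0,0],[0,0,0,0]],
  ],
)

```text
t: 10.3
tcp_pos: [0.573, 0.1954, 0.2399]
tool_rot: [-0.541, 0.455, 0.541, 0.455]
force: [-0.3, 0.1, -1.6]
finger_gap: 0.155
```

Request:
arm_command(
  series=[
    [[1,0,0,0],[0.7,0,0,0],[0.5,0,0,0],[0,0,0,0]],
  ],
)

```text
t: 10.7
tcp_pos: [0.5732, 0.1955, 0.2382]
tool_rot: [0.541, -0.455, -0.541, -0.455]
force: [0.0, 0.1, -2.1]
finger_gap: 0.159
```

Run:
```python
from h import *
go(spt('pink',-.018),.2374,.172)
```

```text
t 10.7 tcp [0.5732 0.1955 0.2382] toolyaw 0.1722874424275831 q [ 0.1443  0.4936  1.4756 -0.      1.1722 -1.5988] gap 0.1591701140247903 F [ 0.007   0.1309 -2.0662]
shift tool mm [ 0.7902  0.0184 -0.297 ] turn 0.0002874424275831622
```

Still carrying the weight, so I'll lower in small steps until it rests.

Request:
arm_command(
  series=[
    [[0.5,0,0,0],[0.5,0,0,0],[0,0,0,0]],
  ],
)

```text
t: 11.0
tcp_pos: [0.5733, 0.1954, 0.2374]
tool_rot: [0.541, -0.455, -0.541, -0.455]
force: [-0.2, 0.5, -0.5]
finger_gap: 0.153
```

Request:
arm_command(
  series=[
    [[0.5,0,0,0],[0,0,0,0]],
  ],
)

```text
t: 11.2
tcp_pos: [0.5733, 0.1954, 0.2374]
tool_rot: [0.541, -0.455, -0.541, -0.455]
force: [-2.1, -0.3, 3.8]
finger_gap: 0.16
```

Request:
arm_command(
  series=[
    [[-0.3,0,0,0],[0,0,0,0],[0,0,0,0],[0,0,0,0],[0,0,0,0],[0,0,0,0],[0,0,0,0]],
  ],
  jaw=70,
)

```text
t: 11.9
tcp_pos: [0.5732, 0.1954, 0.2368]
tool_rot: [-0.541, 0.455, 0.541, 0.455]
force: [-1.0, 0.8, 0.1]
finger_gap: 0.7
```

Request:
arm_command(
  series=[
    [[-6,0,0,0],[-12,0,0,0],[-20,0,0,0],[-28,0,0,0],[-22,0,0,0],[0,0,0,0]],
  ],
)

```text
t: 12.5
tcp_pos: [0.5756, 0.1959, 0.33]
tool_rot: [0.543, -0.453, -0.539, -0.458]
force: [0.4, -0.2, -1.4]
finger_gap: 0.702
```

Run:
```python
from h import *
import cv2
go((.6047,-.1945),.33,-.053)
im=snapshot('top'); im2=snapshot('scene')
a=cv2.resize(im[130:260,380:480,::-1],(400,520),interpolation=cv2.INTER_CUBIC)
b=cv2.resize(im2[180:310,340:440,::-1],(400,520),interpolation=cv2.INTER_CUBIC)
cv2.imwrite('pics/c8.png',np.hstack([a,b]))
```

```text
t 12.5 tcp [0.5756 0.1959 0.33  ] toolyaw 0.1723491666109902 q [ 0.1444  0.4066  1.3585  0.      1.3667 -1.5988] gap 0.7017788644678246 F [ 0.4355 -0.1587 -1.3576]
shift tool mm [  -0.2806   38.2453 -389.5696] turn 0.22534916661099014
```

View pics/c8.png

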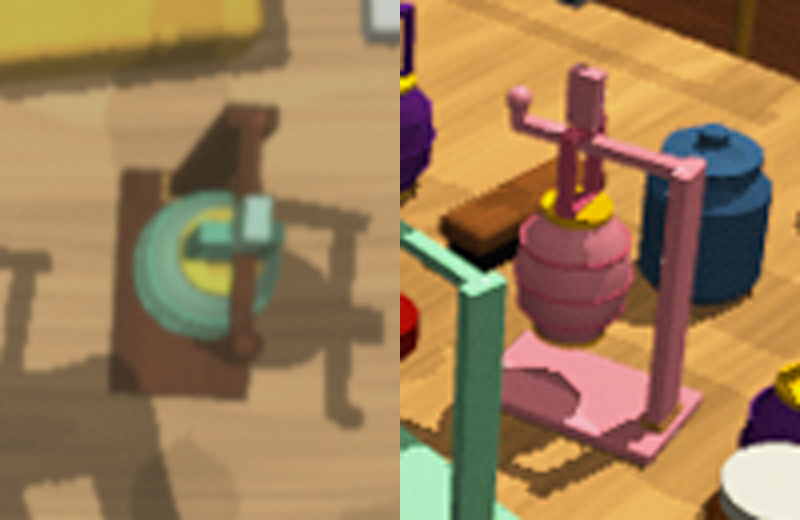

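The right panel shows the pink lantern hanging upright and free on the pink rail, behind the ball at (520,97). The left panel shows the mint tab top at (258,218), unchanged. On to the mint lantern.

Request:
arm_command(
  series=[
    [[0,1,-15,0],[0,3,-30,0],[0,4,-40,0],[0,5,-45,0],[0,5,-45,0],[0,5,-45,0],[0,5,-45,0],[0,4,-45,0],[0,4,-40,0],[0,2,-25,0]],
  ],
)

```text
t: 13.6
tcp_pos: [0.5988, -0.1848, 0.3231]
tool_rot: [-0.54, 0.457, 0.541, 0.455]
force: [0.6, 0.2, -0.2]
finger_gap: 0.703
```

Request:
arm_command(
  series=[
    [[0,0,-15,0],[0,0,0,0.1],[0,0,0,0.1],[0,0,0,0.025],[0,0,0,0],[0,0,0,0]],
  ],
)

```text
t: 14.2
tcp_pos: [0.6025, -0.1949, 0.3246]
tool_rot: [-0.487, 0.513, 0.487, 0.512]
force: [-0.0, 0.4, 0.7]
finger_gap: 0.704
```

Run:
```python
from h import *
print(plane('top',444.4,184.4,.272))
go((.6047,-.194),.237,-.053)
```

```text
[ 0.604  -0.1937  0.272 ]
t 14.2 tcp [ 0.6025 -0.1949  0.3246] toolyaw -0.050797161510446776 q [-0.489   0.4543  1.2933  0.      1.3947 -2.009 ] gap 0.7044828194336956 F [-0.0089  0.3824  0.6637]
shift tool mm [87.638  -2.2549  0.9427] turn 0.0022028384895531605
```

Request:
arm_command(
  series=[
    [[8,-2,0.8,0],[18,0,0,0],[20,0,0,0],[18,0,0,0],[12,0,0,0],[8,0,0,0],[3.5,0,0,0],[0,0,0,0],[0,0,0,0]],
  ],
)

```text
t: 15.1
tcp_pos: [0.6051, -0.1949, 0.2382]
tool_rot: [-0.487, 0.513, 0.486, 0.513]
force: [0.0, -0.7, -0.3]
finger_gap: 0.703
```

Run:
```python
from h import *
import cv2
go((.6047,-.194),.237,-.053)
im=snapshot('top'); im2=snapshot('scene')
a=cv2.resize(im[130:260,380:480,::-1],(400,520),interpolation=cv2.INTER_CUBIC)
b=cv2.resize(im2[210:340,240:340,::-1],(400,520),interpolation=cv2.INTER_CUBIC)
cv2.imwrite('pics/c9.png',np.hstack([a,b]))
```

```text
t 15.1 tcp [ 0.6051 -0.1949  0.2382] toolyaw -0.05273635801777221 q [-0.4871  0.5345  1.398  -0.      1.2075 -2.0051] gap 0.7029694356675199 F [ 0.0065 -0.7018 -0.2967]
shift tool mm [1.1717 0.481  0.883 ] turn 0.0002636419822277247
```

View pics/c9.png

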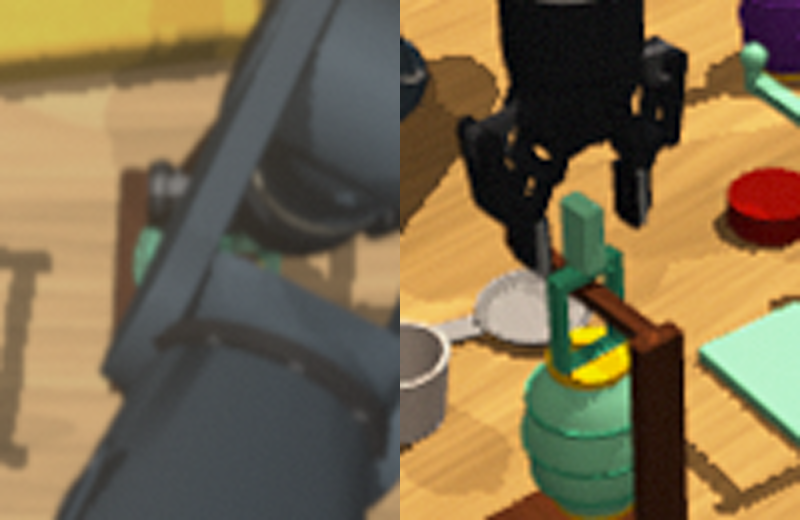

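The mint tab stands midway between the open fingers. I'll grip it lightly and lift.

Request:
arm_command(
  series=[
    [[0.8,0.5,0.8,0],[0,0,0,0],[0,0,0,0],[0,0,0,0],[0,0,0,0],[0,0,0,0],[0,0,0,0],[0,0,0,0],[0,0,0,0]],
  ],
  jaw=0,
  force=35,
)

```text
t: 16.1
tcp_pos: [0.6043, -0.1941, 0.2369]
tool_rot: [-0.487, 0.513, 0.486, 0.513]
force: [-0.4, -0.7, 2.4]
finger_gap: 0.156
```

Request:
arm_command(
  series=[
    [[-4,0,0,0],[-8,0,0,0],[-9,0,0,0],[-8,0,0,0],[-4,0,0,0],[0,0,0,0],[0,0,0,0],[0,0,0,0]],
  ],
)

```text
t: 16.9
tcp_pos: [0.6039, -0.1936, 0.2692]
tool_rot: [-0.486, 0.513, 0.487, 0.513]
force: [-0.1, -0.8, -1.4]
finger_gap: 0.162
```

Run:
```python
from h import *
import cv2
go(spt('plain',-.12),.2704,-.053)
im2=snapshot('scene')
b=cv2.resize(im2[210:340,240:340,::-1],(400,520),interpolation=cv2.INTER_CUBIC)
cv2.imwrite('pics/c10.png',b)
```

```text
t 16.9 tcp [ 0.6039 -0.1936  0.2692] toolyaw -0.052811203876548474 q [-0.4862  0.5029  1.3643  0.      1.2754 -2.0042] gap 0.1622271802382716 F [-0.0883 -0.8498 -1.4197]
shift tool mm [ -1.1156 114.8003  -3.3764] turn 0.00018879612345146235
```

View pics/c10.png

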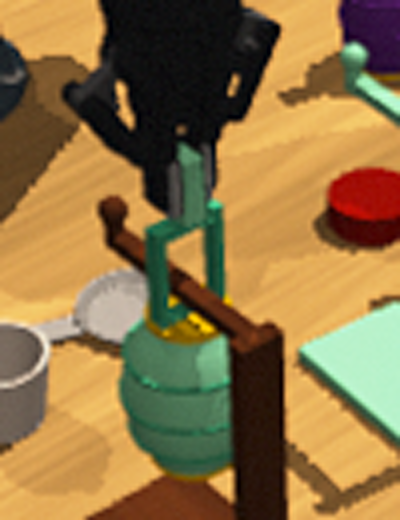

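The mint lantern is lifted with the rail running through its loop, a little left of centre, in line with the 3 mm lateral offset. I'll correct that while pulling out. That was view 12, so the remaining checks are numeric.

Request:
arm_command(
  series=[
    [[-0.5,3,-1.5,0],[-0.5,8,-1.5,0],[0,16,0,0],[0,16,0,0],[0,16,0,0],[0,16,0,0],[0,16,0,0],[0,14,0,0],[0,8,0,0],[0,2,0,0]],
  ],
)

```text
t: 17.95
tcp_pos: [0.4881, -0.1906, 0.2708]
tool_rot: [-0.486, 0.513, 0.487, 0.513]
force: [0.0, -0.2, -1.1]
finger_gap: 0.16
```

Run:
```python
from h import *
go(spt('mint',-.12),.2704,-.143); print(spt('plain',-.12),spt('mint',-.12))
```

```text
t 17.95 tcp [ 0.4881 -0.1906  0.2708] toolyaw -0.05344620413911416 q [-0.5857  0.3437  1.6357 -0.0001  1.1626 -2.103 ] gap 0.1601475276901578 F [ 0.024  -0.2078 -1.0817]
shift tool mm [  0.4277  34.2293 224.1129] turn 0.08955379586088585
[ 0.4891 -0.1909] [0.4659 0.035 ]
```

Request:
arm_command(
  series=[
    [[0,4,6,0],[0,6,14,0],[0,6,22,0],[0,6,26,0],[0,4,28,0],[0,4,28,0],[0,2,28,0],[0,2,26,0],[0,0,20,0],[0,0,14,0]],
  ],
)

```text
t: 18.95
tcp_pos: [0.4657, 0.0254, 0.2706]
tool_rot: [-0.487, 0.512, 0.487, 0.513]
force: [0.2, -0.3, -1.9]
finger_gap: 0.159
```

Request:
arm_command(
  series=[
    [[0,0,8,0],[0,0,4,0],[0,0,0,0.02],[0,0,0,0.03],[0,0,0,0.025],[0,0,0,0.015],[0,0,0,0],[0,0,0,0]],
  ],
)

```text
t: 19.75
tcp_pos: [0.4671, 0.0345, 0.2706]
tool_rot: [-0.463, 0.534, 0.463, 0.534]
force: [0.6, -0.0, -1.0]
finger_gap: 0.16
```

Run:
```python
from h import *
go(spt('mint',-.12),.2704,-.143)
```

```text
t 19.75 tcp [0.4671 0.0345 0.2706] toolyaw -0.14316944392899122 q [-0.1656  0.2637  1.7619 -0.0001  1.116  -1.5932] gap 0.15966373449301194 F [ 0.6249 -0.009  -1.0286]
shift tool mm [0.1916 1.2277 0.3637] turn -0.00016944392899120864
```

Request:
arm_command(
  series=[
    [[0,-5,0.5,0],[0,-10,0,0],[0,-12,0,0],[0,-12,0,0],[0,-12,0,0],[0,-12,0,0],[0,-12,0,0],[0,-8,0,0],[0,0,0,0],[0,0,0,0]],
  ],
)

```text
t: 20.75
tcp_pos: [0.5489, 0.0235, 0.2704]
tool_rot: [-0.463, 0.535, 0.463, 0.534]
force: [-0.5, 0.1, -1.7]
finger_gap: 0.154
```

Run:
```python
from h import *
import cv2
go(spt('mint',-.018),.2374,-.143)
cv2.imwrite('pics/s11.png',snapshot('scene')[:,:,::-1])
```

```text
t 20.75 tcp [0.5489 0.0235 0.2704] toolyaw -0.14268059830237378 q [-0.1606  0.3806  1.5758 -0.      1.1864 -1.5887] gap 0.1538884931891542 F [-0.4607  0.0916 -1.6721]
shift tool mm [ 32.9419 -18.2618  -0.4709] turn 0.0003194016976262315
```

No contact forces on the way in. Next: 18 mm further and lower.

Request:
arm_command(
  series=[
    [[0,-6,0,0],[0,-8,0,0],[0,-4,0,0],[4,0,0,0],[7,0,0,0],[7,0,0,0],[6,0,0,0],[4,0,0,0],[2,0,0,0],[0,0,0,0]],
  ],
)

```text
t: 21.8
tcp_pos: [0.5669, 0.0209, 0.2402]
tool_rot: [-0.463, 0.535, 0.463, 0.534]
force: [-1.2, -0.4, -1.1]
finger_gap: 0.159
```

Request:
arm_command(
  series=[
    [[1,0,0,0],[0.8,0,0,0],[0.5,0,0,0],[0,0,0,0],[0,0,0,0]],
  ],
)

```text
t: 22.3
tcp_pos: [0.5671, 0.0209, 0.2384]
tool_rot: [-0.463, 0.534, 0.463, 0.534]
force: [0.4, 0.7, -0.9]
finger_gap: 0.158
```

Request:
arm_command(
  series=[
    [[0.5,0,0,0],[0,0,0,0],[0,0,0,0]],
  ],
)

```text
t: 22.6
tcp_pos: [0.5671, 0.0209, 0.2378]
tool_rot: [-0.463, 0.534, 0.463, 0.534]
force: [-0.3, -1.1, -1.7]
finger_gap: 0.154
```

Request:
arm_command(
  series=[
    [[0.5,0,0,0],[0,0,0,0],[0,0,0,0]],
  ],
)

```text
t: 22.9
tcp_pos: [0.5671, 0.0209, 0.2373]
tool_rot: [-0.463, 0.534, 0.463, 0.534]
force: [-0.2, -0.5, -1.4]
finger_gap: 0.158
```

Request:
arm_command(
  series=[
    [[0.5,0,0,0],[0,0,0,0],[0,0,0,0]],
  ],
)

```text
t: 23.2
tcp_pos: [0.5672, 0.0209, 0.2369]
tool_rot: [-0.463, 0.534, 0.463, 0.534]
force: [0.9, -0.9, -0.3]
finger_gap: 0.156
```

Request:
arm_command(
  series=[
    [[0.4,0,0,0],[0,0,0,0],[0,0,0,0]],
  ],
)

```text
t: 23.5
tcp_pos: [0.5672, 0.0209, 0.2369]
tool_rot: [-0.463, 0.534, 0.463, 0.535]
force: [-0.9, 0.6, 4.9]
finger_gap: 0.161
```

Resting on the rail. Release and go up.

Request:
arm_command(
  series=[
    [[-0.3,0,0,0],[0,0,0,0],[0,0,0,0],[0,0,0,0],[0,0,0,0],[0,0,0,0],[0,0,0,0]],
  ],
  jaw=70,
)

```text
t: 24.2
tcp_pos: [0.5671, 0.0209, 0.2367]
tool_rot: [-0.463, 0.534, 0.463, 0.534]
force: [-0.1, 0.1, 0.2]
finger_gap: 0.702
```

Request:
arm_command(
  series=[
    [[-6,0,0,0],[-12,0,0,0],[-20,0,0,0],[-28,0,0,0],[-30,0,0,0],[-30,0,0,0],[-14,0,0,0],[0,0,0,0],[0,0,0,0],[0,0,0,0]],
  ],
)

```text
t: 25.2
tcp_pos: [0.5663, 0.021, 0.3756]
tool_rot: [-0.462, 0.535, 0.464, 0.534]
force: [0.7, -0.2, 0.5]
finger_gap: 0.698
```

Request:
arm_command(
  series=[
    [[0,20,0,0],[0,40,0,0],[0,40,0,0],[0,30,0,0],[0,10,0,0],[0,0,0,0],[0,0,0,0],[0,0,0,0],[0,0,0,0],[0,0,0,0]],
  ],
)

```text
t: 26.2
tcp_pos: [0.4292, 0.0406, 0.3764]
tool_rot: [-0.463, 0.535, 0.463, 0.534]
force: [0.3, 0.0, 0.2]
finger_gap: 0.698
```

Run:
```python
from h import *
import cv2
s=status.sense(); print(s['t'],s['tcp_pos'],s['finger_gap'],s['force'])
im=snapshot('scene'); im2=snapshot('scene'); old=cv2.imread('pics/scene0.png')[:,:,::-1]
print('motion',cv2.absdiff(im,im2)[180:380,250:440].max())
hsv=cv2.cvtColor(im,cv2.COLOR_RGB2HSV)
# expected tab centres (visible) and body centres vs colours found there
for st in('pink','mint'):
    for dz,nm in((.272-.01,'tab'),(.111,'body')):
        u,v=pix('scene',np.array([*spt(st,-.018),dz])); u,v=int(round(u)),int(round(v)); print(st,nm,(u,v),hsv[v-1:v+2,u-1:u+2].reshape(-1,3).mean(0))
# tilt/height: tab pixels above the rail vs expected top
for st,h0,h1 in(('pink',160,179),('mint',70,90)):
    u,v=map(int,pix('scene',np.array([*spt(st,-.018),.255])))
    m=cv2.inRange(hsv[v-22:v+12,u-10:u+11],(h0,40,60),(h1,255,255)); ys,xs=np.nonzero(m)
    print(st,'mask x',xs.min()+u-10,xs.max()+u-10,'top row',ys.min()+v-22,'expected top centre',pix('scene',np.array([*spt(st,-.018),.272])), 'row mean cols',[round(float(xs[ys==r].mean()+u-10),1) for r in np.unique(ys)])
# bystanders changed?
d=cv2.absdiff(im,old).max(2)
for n,(x,y) in dict(caddy=(417,233),brush=(371,233),cup=(239,305),spoon=(268,287)).items(): print(n,np.median(d[y-10:y+11,x-12:x+13]))
cv2.imwrite('pics/s12.png',im[:,:,::-1])
```

```text
26.2 [0.4292 0.0406 0.3764] 0.697867191175061 [0.3333 0.0363 0.1835]
motion 81
pink tab (386, 200) [178.2222 118.3333 109.    ]
pink body (383, 247) [176.8889 132.3333 124.    ]
mint tab (340, 222) [ 67.      90.8889 122.2222]
mint body (339, 271) [ 70.8889 120.3333 130.5556]
pink mask x 375 390 top row 196 expected top centre (np.float64(386.3630484494465), np.float64(196.79250560283145)) row mean cols [384.5, 385.5, 386.5, 386.5, 386.5, 386.5, 386.5, 386.5, 386.5, 386.5, 386.5, 385.5, 386.0, 386.0, 384.4, 382.8, 382.5, 382.5]
mint mask x 330 347 top row 217 expected top centre (np.float64(340.1459873297875), np.float64(218.9131412160427)) row mean cols [339.0, 339.0, 342.0, 341.3, 337.5, 333.5, 336.0, 337.0, 337.5, 344.0, 340.0, 344.0, 344.0, 345.5, 346.0, 342.0, 340.6, 339.5]
caddy 3.0
brush 16.0
cup 4.0
spoon 7.0
```

Run:
```python
from h import *
import cv2
F=[snapshot('scene').astype(int) for _ in range(6)]
for n,(u,v) in dict(pinktab=(386,200),pinkbody=(383,247),minttab=(340,222),mintbody=(339,271),bare_table=(300,400)).items():
    c=[f[v-12:v+13,u-9:u+10] for f in F]
    print(n,[round(np.abs(a-c[0]).mean(),2) for a in c[1:]],'max',np.abs(c[5]-c[0]).max())
t=snapshot('top'); old=cv2.imread('pics/top0.png')[:,:,::-1]; d=cv2.absdiff(t,old).max(2)
for n,(x,y) in dict(caddy=(197,223),brush=(218,280),tin=(296,272),spoon=(377,287),cup=(431,278)).items(): print(n,np.median(d[y-10:y+11,x-12:x+13]))
print(status.sense()['t'])
```

```text
pinktab [np.float64(1.36), np.float64(1.36), np.float64(1.4), np.float64(1.46), np.float64(1.42)] max 7
pinkbody [np.float64(1.51), np.float64(1.59), np.float64(1.62), np.float64(1.63), np.float64(1.53)] max 7
minttab [np.float64(1.71), np.float64(1.77), np.float64(1.86), np.float64(1.66), np.float64(1.81)] max 29
mintbody [np.float64(1.64), np.float64(1.64), np.float64(1.63), np.float64(1.63), np.float64(1.67)] max 19
bare_table [np.float64(1.19), np.float64(1.18), np.float64(1.15), np.float64(1.2), np.float64(1.23)] max 7
caddy 18.0
brush 8.0
tin 58.0
spoon 22.0
cup 34.0
26.65
```

Run:
```python
from h import *
import cv2
new={n:snapshot(n) for n in('top','scene')}
def cen(im,lo,hi,box):
    x0,x1,y0,y1=box; h=cv2.cvtColor(np.ascontiguousarray(im[y0:y1,x0:x1]),cv2.COLOR_RGB2HSV)
    m=cv2.moments(cv2.inRange(h,lo,hi),True); return m['m00'],(m['m10']/max(m['m00'],1)+x0,m['m01']/max(m['m00'],1)+y0)
for n in new:
    old=cv2.imread(f'pics/{n}0.png')[:,:,::-1]
    for k,lo,hi,bt,bs in(('tin',(0,190,60),(4,255,255),(275,318,252,292),(315,350,245,278)),('caddy',(98,100,30),(115,255,255),(165,225,195,250),(395,440,205,260)),('cup',(0,0,80),(180,50,255),(412,450,260,297),(222,256,288,322)),('spoon',(0,0,80),(180,60,255),(355,412,265,306),(256,290,274,298))):
        b=bt if n=='top' else bs; print(n,k,cen(old,lo,hi,b),cen(new[n],lo,hi,b))
```

```text
top tin (0.0, (275.0, 252.0)) (0.0, (275.0, 252.0))
top caddy (1069.0, (193.86248830682882, 221.933582787652)) (1099.0, (193.9326660600546, 222.14649681528664))
top cup (637.0, (430.171114599686, 277.51805337519625)) (568.0, (429.42605633802816, 277.08098591549293))
top spoon (1084.0, (379.869926199262, 286.98985239852396)) (1283.0, (376.32891660171475, 287.06703039750585))
scene tin (96.0, (327.3125, 257.7916666666667)) (45.0, (325.0888888888889, 257.15555555555557))
scene caddy (788.0, (418.70558375634516, 232.73730964467006)) (791.0, (418.65865992414666, 232.73198482932997))
scene cup (114.0, (242.03508771929825, 299.4122807017544)) (88.0, (244.64772727272728, 298.7613636363636))
scene spoon (331.0, (269.4531722054381, 287.0906344410876)) (397.0, (271.1637279596977, 287.20403022670024))
```

```bash
python3 -c "
from station import ticket; print(ticket.sign_off())"
```

```text
the job is handed in; nothing more can be done
None
```

I moved the pink lantern from the mint stand to the pink stand, then the mint lantern from the brown stand to the mint stand. Both were gripped at 35 N, raised 33 mm over the end stops, lowered until the wrist force showed the rail taking the weight (5 N at most), and released. I handed in at about 27 s of the 67 s.

**What the last checks showed**
- **Lanterns:** Lantern colour was found where each tab and body should be, and the tab tops were within about 2 pixels of the expected height. The pink lantern was also seen hanging free in a picture. The mint one was checked only by numbers, because my 12 views were used up.
- **Motion:** The first motion check disagreed, with a change of 81 grey levels over a crop that may include the gripper. A second check over six frames showed only noise at both lanterns, apart from single-pixel changes of up to 29 at the mint one.
- **Robot:** The gripper was open and clear of everything, with wrist force near zero.
- **Bystanders:** The caddy was clearly unmoved, and the cup was within about 3 pixels of its start. The spoon rest and tin were less certain: their colour centres shifted 2 to 4 pixels in some views, and the tin's colour mask found nothing in the top view. I put this down to the arm's shadow and a lantern in the way. The brush was compared only by brightness. The lanterns passed about 90 mm above the table, and I saw no unexpected contact force.

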